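# Dark reference, then half-open shutter

## Robot

A 6-joint arm with a two-finger parallel gripper is mounted at the origin on a cart in front of the work surface, level with it; the furniture and walls round the work are solid. World frame = base frame: x ahead of the robot, y to its left, z up, the work surface at z = 0. Lengths are in m, angles in rad, forces in N, time in s.
With the tool pointing down it reaches from about 0.3 to 0.75 m from the base axis. Payload 8.5 kg.
Tool frame: the origin (TCP) lies on the centre line of the jaws, within the pads' length; the fingertips stand robot.tip_reach ahead of it and the grasp point (between the pads) lies 3 mm ahead of it (robot.tip_reach is the distance from the TCP to the fingertips, in m); z points along the fingers, y is the direction in which the jaws open and shut (so a half turn about z gives the same grasp; the last joint's range is limited). The gripper opens to 88 mm and grips with 3 to 60 N. Pads are 18 mm wide; open, the fingers measure 123 mm over their backs; the gripper's body (75 mm by 187 mm) begins 45 mm behind the grasp point.
Start: joints at [1.057, 0.381, 1.297, -0, 1.464, -0.215], TCP at [0.162, 0.526, 0.231] pointing down, gripper open.
Joint ranges: [-3.11, 3.11], [-0.89, 2.33], [0.22, 2.48], [-1.42, 4.56], [0.17, 2.85], [-2.88, 2.88]. Speed limits (rad/s): [2.39, 2.39, 3.14, 3.14, 3.14, 3.14].

## Interface

Orientations are given as a unit quaternion [x, y, z, w].
In Python, from plant import robot gives the robot as it stands. The module is installed in compiled form; this text tells all that it offers.
- The arm moves only by the tool servo_tool, never from a script. Its argument "rows" is a list that holds one entry, the list of rows, each a list of 7 numbers: the shift along the tool's x, y, z in m, then the turn, a rotation vector about the tool's x, y, z in rad, then the opening in per cent of the stroke, from 0 (shut) to 100 (fully open). In form: [[[x, y, z, ax, ay, az, gripper], ...]]. A call has 1 to 12 rows; each row shifts and turns the pose as measured when the row begins, along the tool's axes as they then stand; what a row does not reach is not made up. A row lasts 1/8 s, in which the tool goes at most 62.5 mm and 10.7 degrees, less where a joint would pass 70% of its speed; a pose out of reach is approached as far as the arm can. A call is refused whole if a number of a shift passes 0.0625 or a number of a turn 0.188, either way. A call with a gripper value outside its range is refused whole. The fingers move at their own pace and stop on an object; "grip_force" is the grip in N (left out, the last holds). Time passes only in rows, so rows that do not move let the fingers close. It gives the time, the measured TCP pose, the force and the opening at its end, in the units of the state.
- robot.read_state(): the state, without advancing time (a new reading comes with each control period).
- robot.capture(name): name is "scene" or "side" or "wrist"; returns (picture, depth): 480x640x3 uint8, blue, green, red; 480x640 float32, m along the optical axis (not along the pixel's ray), 0 where there is no reading.
- robot.camera_info(name): a dict with "mtx" (3x3 intrinsics, pixels), "dist_coeffs" ([k1, k2, p1, p2, k3] as OpenCV has them; the pictures are not rectified), "R" (3x3) and "t" (3): a world point X has camera coordinates R X + t. Camera axes: x right, y down, z forward; pixel columns grow to the right and rows downward; lengths in m; the calibration is good to about 2 mm. A picture is of the moment at which its call begins: read the wrist's pose just before it. camera_info takes no time and is no camera call; for the wrist camera it gives the pose at the moment of the call.
- robot.sign_off(): hands the job in, once; it reports no verdict.
The state is a dict: "t": time; "joint_pos": joint angles; "qvel": joint speeds; "joint_torque": joint torques, N m; "position": TCP position; "tcp_rot": TCP orientation; "force": force on the tool from outside, world axes, zero at the start; "wrist_torque": the same for the moment, N m; "gripper_width": opening from 0.0 (shut) to 1.0 (fully open).
Only numpy, scipy, OpenCV 4.12 (cv2) and the standard library are available. Lean on these libraries where they do the work, as an engineer would, in place of code of your own. Each camera call takes 0.05 s, during which the arm holds its last target.

## Task

Take a dark reference and then give the light sensor half light: with the sprung shutter of the grey sensor box still closed, press the green button on the small button box fully down and let it come back up. Then slide the yellow-handled shutter open against its spring to half travel, where the white line on its leading edge stands between the two red marks, without ever opening it more than three quarters, and finish while holding it there: the spring would close it if you let go. Leave the other things on the bench undisturbed.

Things in the scene. Friction and masses are not known exactly. Their poses are not given: they have to be found in the camera images.
- sensor_box: Grey metal test box fixed to the bench, 100 x 190 mm and 40 mm high, origin at the centre of its underside, z up. Its own +y is the direction in which the shutter opens (yaw 0: its +y is world +y). Two aluminium guide rails on its top, at x = +-36 mm and up to z = 49 mm, each carry five scale marks; the middle, wider mark is red and means half travel. A round spring barrel lies on the top from y = 44 to 93 mm, up to z = 58 mm.
- shutter (a joint): Opening of the shutter in m: 0 closed (its start, on the stop), 0.048 fully open, 0.024 half travel. A spring always pushes it closed: 3 N when closed, about 6.6 N at half travel, 10.2 N fully open (150 N/m), plus slight friction. The shutter is a blue plate 62 x 56 mm, its top at 46 mm above the bench, with a white line across its leading (+y) edge that lies at y = -9 mm in the sensor box's frame when closed and moves to y = +15 mm, between the red marks, at half travel.
- shutter_grip (a point): Centre of the top face of the shutter's yellow upright handle, 76 mm above the bench. The handle is a block 12 mm thick along the slide direction, 30 mm wide across it, standing from 46 to 76 mm above the bench; it moves with the shutter. Closed, it lies at x = 0, y = -44 mm in the sensor box's frame. Axes as the sensor box.
- half_mark (a point): Point midway between the two red marks on the rails, 49 mm above the bench, fixed to the sensor box: the shutter's white leading edge is level with it (along the slide direction) at half travel.
- button_box: Small grey plastic box fixed to the bench, 80 x 70 mm and 38 mm high, origin at the centre of its underside, z up; it carries the button in the middle of its top.
- zero_button (a joint): Travel of the green spring button in m: 0 up, 0.006 fully down (to its stop); pressed straight down, about 5 N when fully down; it springs back by itself.
- zero_button_top (a point): Centre of the upper face of the green round button, 28 mm across, 60 mm above the bench when up; moves down with it.
- flux_bottle: Loose bystander: white bottle with a red cap and a thin nozzle, 38 mm across, 118 mm tall, origin at the centre of its underside.
- tape_roll: Loose bystander: orange roll of tape lying flat, 76 mm across, 19 mm high, origin at the centre of its underside.
- test_pcb: Loose bystander: green circuit board, 50 x 66 x 10 mm, origin at the centre of its underside.
- solder_reel: Loose bystander: pale grey reel lying flat, 53 mm across, 24 mm high, origin at the centre of its underside.
Mind the look-alikes: they are no part of the job. Of the things shaped like the button_box, the grey one is meant.

How it is judged:
By the outcome, as a careful person would: the job done as asked, in the order asked, and still so for the second after the job is handed in, while the arm keeps its last pose, push and grip.
It also fails if it takes over 40 s, if anything falls off the work surface, if the arm or the gripper's body presses on something with over 40 N, if the wrist force passes 120 N, or if a joint passes its speed limit or range.

## Working session

There is one attempt and no reset: what is moved stays moved. The work goes in short steps, Python scripts to look and compute and a tool call to move; the robot and the scene stay as the last step left them, time stands still between calls to the robot, and variables do not carry over. Pictures are saved under pics/ and viewed, and the job is handed in when it is done.

Besides the shell and the picture viewer there is one more tool, called after ">>>" as name(argument=value, ...) on one line, values as JSON. servo_tool: Moves the arm, as the interface text tells. Its arguments: {"type":"object","properties":{"rows":{"type":"array","items":{"type":"array","items":{"type":"array","items":{"type":"number"}}}},"grip_force":{"type":"number"}},"required":["rows"]}

```bash
mkdir -p pics; cat > h.py <<'E'
import numpy as np, cv2
from plant import robot
def cam(n):
    i=robot.camera_info(n); return np.array(i["mtx"]),np.array(i["dist_coeffs"]),np.array(i["R"]),np.array(i["t"]).ravel()
def ray(n,uv,z,c=None):
    K,d,R,t=c or cam(n)
    p=cv2.undistortPoints(np.array(uv,float).reshape(-1,1,2),K,d).reshape(-1,2)
    D=np.c_[p,np.ones(len(p))]@R; C=-R.T@t
    return C+D*((z-C[2])/D[:,2])[:,None]
def proj(n,X,c=None):
    K,d,R,t=c or cam(n)
    return cv2.projectPoints(np.array(X,float).reshape(-1,3),cv2.Rodrigues(R)[0],t,K,d)[0].reshape(-1,2)
E
python3 - <<'E'
from h import *
s=robot.read_state(); print(s, robot.tip_reach)
for n in ["scene","side","wrist"]:
    c=cam(n); print(n,-c[2].T@c[3],c[2][2])
    p,d=robot.capture(n); cv2.imwrite(f"pics/{n}0.png",p); np.save(f"{n}0.npy",d)
E
```

```text
{'t': 0.0, 'joint_pos': array([ 1.05669774e+00,  3.81169054e-01,  1.29826241e+00,  5.52003779e-06,
        1.46358650e+00, -2.15283921e-01]), 'qvel': array([ 6.85005391e-04, -7.62621341e-04, -1.45436240e-03,  7.29194029e-05,
       -6.03928085e-04,  2.71280708e-04]), 'joint_torque': array([ 9.18533806e-05, -4.37943256e+01, -2.24552429e+01,  7.13444198e-02,
        3.54058889e-02, -1.21592070e-04]), 'position': array([0.16175813, 0.52536861, 0.23085169]), 'tcp_rot': array([ 1.48852352e-01,  9.88859176e-01, -6.64812699e-04, -2.56741521e-04]), 'force': array([-0.44162487, -1.49610419,  0.33958472]), 'wrist_torque': array([-0.07153462,  0.01718768,  0.01912203]), 'gripper_width': 0.998053743327353} 0.022
scene [0.25477447 0.42783315 0.83185566] [ 0.35056614 -0.53721765 -0.76713791]
side [ 0.26202178 -1.12490386  0.58046612] [ 0.25692894  0.86274477 -0.43549853]
wrist [0.08322244 0.54951486 0.38528453] [ 0.30098914 -0.0932258  -0.94905979]
```

View pics/scene0.png

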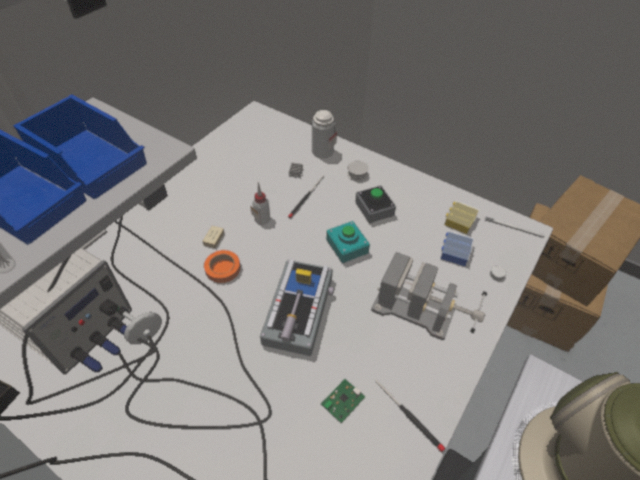

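View pics/side0.png

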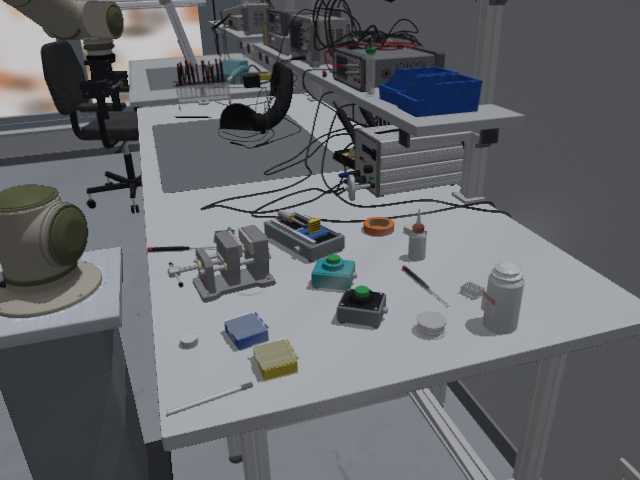

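View pics/wrist0.png

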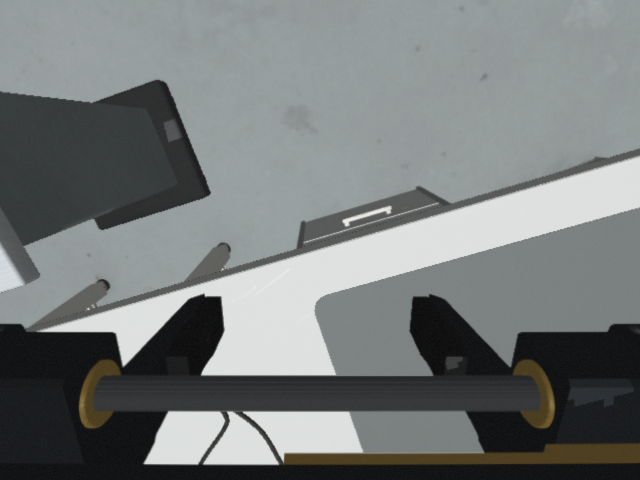

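Two things are shaped like the button box. In the scene view one is teal at (348,240) and one is grey at (376,203); in the side view they are at (333,270) and (362,305). The grey one fits the description, so I'll check it in an enlarged crop along with the sensor box.

```bash
python3 - <<'E'
import cv2,numpy as np
a=cv2.imread("pics/scene0.png"); b=cv2.imread("pics/side0.png")
c1=cv2.resize(a[170:360,250:410],None,fx=3,fy=3,interpolation=cv2.INTER_CUBIC)  # 480x570
cv2.imwrite("pics/c1.png",c1)
c2=cv2.resize(b[195:335,250:450],None,fx=4,fy=4,interpolation=cv2.INTER_CUBIC)
cv2.imwrite("pics/c2.png",c2)
E
```

```text
(no output)
```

View pics/c1.png

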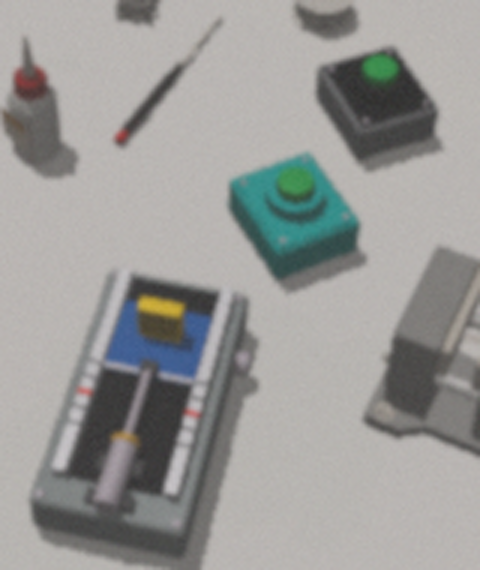

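View pics/c2.png

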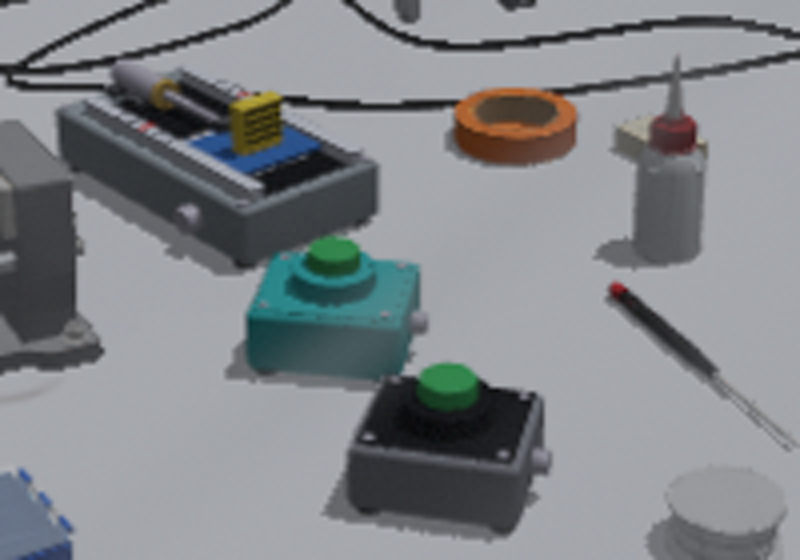

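The crops confirm it: the box at scene (376,193) / side (362,292) has a grey body with a black top plate, and the other is teal. The sensor box handle is yellow at scene (304,275), and the red marks are at about (278,301) and (314,307). Next I'll measure these.

```bash
cat > m.py <<'E'
from h import *
def blobs(img,lo,hi,roi,mn=3):
    x0,y0,x1,y1=roi; hsv=cv2.cvtColor(img[y0:y1,x0:x1],cv2.COLOR_BGR2HSV)
    m=cv2.inRange(hsv,np.array(lo),np.array(hi)); n,l,s,c=cv2.connectedComponentsWithStats(m)
    return [(int(s[i,4]),c[i]+[x0,y0],(l==i)) for i in range(1,n) if s[i,4]>=mn]
def tri(uv1,uv2):
    Ps=[];us=[]
    for n,uv in (("scene",uv1),("side",uv2)):
        K,d,R,t=cam(n); us.append(cv2.undistortPoints(np.array(uv,float).reshape(1,1,2),K,d).reshape(2,1)); Ps.append(np.c_[R,t])
    X=cv2.triangulatePoints(Ps[0],Ps[1],us[0],us[1]).ravel(); return X[:3]/X[3]
E
python3 - <<'E'
from m import *
a=cv2.imread("pics/scene0.png"); b=cv2.imread("pics/side0.png")
for nm,img,rois in (("scene",a,dict(btn=(355,180,400,215),hand=(285,260,325,295),red=(265,285,330,325))),("side",b,dict(btn=(335,280,390,312),hand=(300,212,330,240),red=(270,205,330,240)))):
    for k,lo,hi in (("btn",(45,100,60),(75,255,255)),("hand",(20,120,60),(35,255,255)),("red",(0,90,80),(8,255,255)),("red",(172,90,80),(180,255,255))):
        for s,c,_ in blobs(img,lo,hi,rois[k]): 
            z=dict(btn=.06,hand=.065,red=.049)[k]
            print(nm,k,s,c.round(1),ray(nm,c,z).round(4))
    # white line / bright top button
E
```

```text
scene btn 84 [376.5 192.3] [[ 0.5868 -0.3169  0.06  ]]
scene hand 88 [303.2 272. ] [[ 0.5916 -0.03    0.065 ]]
scene red 3 [278. 300.] [[0.5998 0.0433 0.049 ]]
side btn 125 [362.  290.8] [[ 0.5839 -0.3273  0.06  ]]
side hand 117 [313.2 224.8] [[ 0.5832 -0.0291  0.065 ]]
```

```bash
python3 - <<'E'
from m import *
a=cv2.imread("pics/scene0.png"); b=cv2.imread("pics/side0.png")
r=ray("scene",[(278.3,300.7),(313.7,307.3)],.049); print(r.round(4), "sep",np.linalg.norm(r[1]-r[0]), "mid",r.mean(0).round(4))
d=r[0]-r[1]; print("x-axis ang",np.degrees(np.arctan2(d[1],d[0])))
r=ray("side",[(250+145/4,195+127/4),(250+238/4,195+92/4)],.049);print(r.round(4),"sep",np.linalg.norm(r[1]-r[0]),r.mean(0))
# button top: side ellipse centre, by brightness
g=cv2.cvtColor(b,cv2.COLOR_BGR2HSV)
for nm,img,roi in (("scene",a,(360,180,395,210)),("side",b,(335,280,390,312))):
    for s,c,l in blobs(img,(45,100,120),(75,255,255),roi): print(nm,s,c,ray(nm,c,.06).round(4))
    D=np.load(nm+"0.npy"); 
print(tri((376.5,192.3),(362,290.8)), tri((303.2,272),(313.2,224.8)))
for X in ([.586,-.32,.06],[.586,-.03,.076]): print(proj("scene",X),proj("side",X))
D=np.load("scene0.npy"); c=cam("scene")
for u,v in ((376,191),(304,270),(278,300),(314,307)):
    z=D[v,u]; p=cv2.undistortPoints(np.array([[[u,v]]],float),c[0],c[1]).ravel(); print(u,v,(c[2].T@(np.r_[p,1]*z-c[3])).round(4))
E
```

```text
[[0.5984 0.0443 0.049 ]
 [0.5333 0.0177 0.049 ]] sep 0.07025431871565613 mid [0.5658 0.031  0.049 ]
x-axis ang 22.217176874080934
[[0.531  0.0165 0.049 ]
 [0.5965 0.0459 0.049 ]] sep 0.07181417155648308 [0.56376068 0.03120167 0.049     ]
scene 59 [376.42372881 191.96610169] [[ 0.5876 -0.3178  0.06  ]]
side 74 [361.63513514 288.97297297] [[ 0.5857 -0.321   0.06  ]]
[ 0.58760519 -0.32034029  0.0559484 ] [ 0.58702094 -0.02818237  0.06604346]
[[377.49310679 191.68732804]] [[361.57662827 288.69047938]]
[[305.45255866 269.98102932]] [[314.33997323 220.32290427]]
376 191 [ 0.5893 -0.3185  0.0615]
304 270 [ 0.5881 -0.028   0.0766]
278 300 [0.5998 0.0433 0.049 ]
314 307 [0.5341 0.0156 0.0466]
```

```bash
python3 - <<'E'
from m import *
D=np.load("scene0.npy"); K,d,R,t=cam("scene")
vv,uu=np.mgrid[0:480,0:640]; p=cv2.undistortPoints(np.stack([uu,vv],-1).reshape(-1,1,2).astype(float),K,d).reshape(-1,2)
X=(np.c_[p,np.ones(len(p))]*D.reshape(-1,1)-t)@R
ok=D.ravel()>0
for nm,(x0,y0,x1,y1) in dict(bottle=(248,178,274,225),jar=(308,105,340,160),vise=(375,250,490,335),teal=(325,220,370,262),barrel=(270,300,305,352)).items():
    s=((uu>=x0)&(uu<x1)&(vv>=y0)&(vv<y1)).ravel()&ok&(X[:,2]>.02); 
    print(nm,X[s].min(0).round(3),X[s].max(0).round(3),np.median(X[s],0).round(3))
from scipy.spatial.transform import Rotation as Ro
s=robot.read_state(); print(Ro.from_quat(s["tcp_rot"]).as_matrix().round(3))
for q in [.1,.4]:
  s=ok&(X[:,2]>q)&(X[:,0]>0)&(X[:,0]<.9)&(np.abs(X[:,1])<.6); print(q,X[s].min(0),X[s].max(0))
E
```

```text
bottle [ 0.77  -0.155  0.02 ] [ 0.811 -0.116  0.117] [ 0.784 -0.132  0.057]
jar [ 0.781 -0.452  0.02 ] [ 0.84  -0.396  0.127] [ 0.8   -0.411  0.08 ]
vise [ 0.254 -0.312  0.02 ] [ 0.454 -0.068  0.113] [ 0.375 -0.107  0.085]
teal [ 0.53 -0.23  0.02] [ 0.63  -0.131  0.064] [ 0.573 -0.17   0.039]
barrel [0.503 0.011 0.02 ] [0.613 0.116 0.062] [0.555 0.075 0.042]
[[-0.956  0.294 -0.001]
 [ 0.294  0.956 -0.001]
 [ 0.    -0.001 -1.   ]]
0.1 [ 0.00601776 -0.45061005  0.10001761] [0.89996644 0.47599146 0.60191381]
0.4 [0.82711607 0.04691997 0.54106749] [0.89910831 0.18388914 0.60191381]
```

```bash
python3 - <<'E'
from m import *
D=np.load("scene0.npy"); K,d,R,t=cam("scene")
vv,uu=np.mgrid[0:480,0:640]; p=cv2.undistortPoints(np.stack([uu,vv],-1).reshape(-1,1,2).astype(float),K,d).reshape(-1,2)
X=(np.c_[p,np.ones(len(p))]*D.reshape(-1,1)-t)@R
H=np.zeros((10,12))
for i in range(10):
  for j in range(12):
    s=(D.ravel()>0)&(abs(X[:,0]-(.05+.1*i))<.05)&(abs(X[:,1]-(-.5+.1*j))<.05)
    H[i,j]=X[s,2].max() if s.any() else -1
print("cols y=-.5..+.6; rows x=.05...95");print(H.round(2))
E
```

```text
cols y=-.5..+.6; rows x=.05...95
[[-0.74 -0.74 -0.74  0.    0.21  0.22  0.21 -1.   -1.   -1.   -1.   -1.  ]
 [-0.74 -0.74 -0.74  0.    0.01  0.17  0.01 -1.   -1.   -1.   -1.   -1.  ]
 [ 0.01  0.01  0.02  0.07  0.07  0.    0.01  0.   -1.   -1.   -1.   -1.  ]
 [ 0.01  0.03  0.03  0.11  0.11  0.01  0.01  0.01  0.   -1.   -1.   -1.  ]
 [ 0.01  0.03  0.03  0.11  0.11  0.01  0.04  0.01  0.01 -1.   -1.   -1.  ]
 [ 0.01  0.04  0.06  0.06  0.05  0.08  0.06  0.01  0.01  0.01 -1.   -1.  ]
 [ 0.01  0.04  0.06  0.05  0.05  0.08  0.05  0.01  0.01  0.01  0.01 -1.  ]
 [ 0.11  0.13  0.01  0.08  0.12  0.03  0.02  0.08  0.07  0.1   0.12 -1.  ]
 [ 0.01  0.13  0.02  0.01  0.08  0.55  0.57  0.6   0.31  0.27  0.04 -1.  ]
 [ 0.01  0.01  0.01  0.01  0.01  0.34  0.55  0.34  0.32  0.17  0.01 -1.  ]]
```

>>> servo_tool(rows=[[[-0.045,-0.032,-0.002,0,0,0,100],[-0.045,-0.032,-0.002,0,0,0,100],[-0.045,-0.032,-0.002,0,0,0,100],[-0.045,-0.032,-0.002,0,0,0,100]]])

```text
t: 0.65
position: [0.2978, 0.3473, 0.2379]
tcp_rot: [0.146, 0.989, -0.001, -0.001]
force: [0.6, 0.2, -0.5]
gripper_width: 1.001
```

>>> servo_tool(rows=[[[-0.043,-0.032,-0.001,0,0,0,100],[-0.043,-0.032,-0.001,0,0,0,100],[-0.043,-0.032,-0.001,0,0,0,100],[-0.043,-0.032,-0.001,0,0,0,100],[-0.043,-0.032,-0.001,0,0,0,100],[-0.043,-0.032,-0.001,0,0,0,100],[-0.043,-0.032,-0.001,0,0,0,100],[-0.043,-0.032,-0.001,0,0,0,100],[0,0,0,0,0,-0.175,100],[0,0,0,0,0,-0.175,100],[0,0,0,0,0,-0.175,100],[0,0,0,0,0,-0.175,100]]])

```text
t: 2.15
position: [0.561, -0.0141, 0.2433]
tcp_rot: [-0.21, 0.978, 0.0, -0.003]
force: [-0.2, 0.6, -0.4]
gripper_width: 0.998
```

```bash
cat > snap.py <<'E'
import sys
from m import *
n,f=sys.argv[1:3]
s=robot.read_state(); c=cam(n); p,d=robot.capture(n); cv2.imwrite(f"pics/{f}.png",p); np.savez(f"{f}.npz",d=d,K=c[0],dist=c[1],R=c[2],t=c[3])
print(s["t"],s["position"],s["tcp_rot"],s["force"],s["joint_pos"].round(2))
E
python3 snap.py wrist w1
```

```text
2.15 [ 0.56098625 -0.01407651  0.24334303] [-2.09847186e-01  9.77728961e-01  3.37592241e-04 -3.18167764e-03] [-0.23369407  0.5731778  -0.43835681] [-0.24  0.4   1.24 -0.    1.51 -2.23]
```

View pics/w1.png

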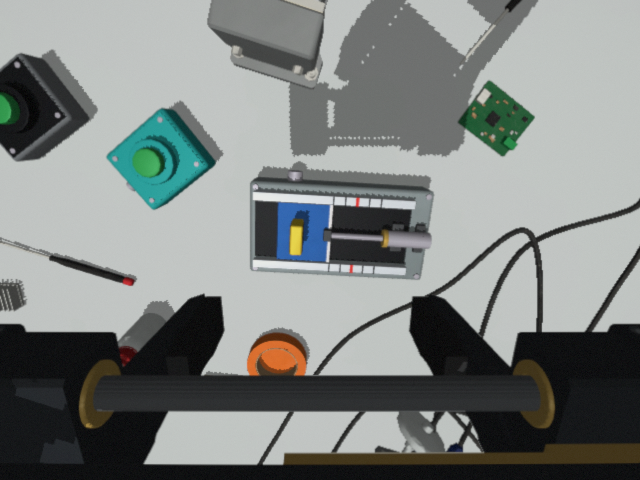

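The wrist view shows the sensor box centred at (340,228). The red marks are at (358,202) and (351,268), the yellow handle is at (297,237), and the white leading edge is at column ~331. The shutter is still closed.

```bash
cat > meas.py <<'E'
import sys
from m import *
f=sys.argv[1]; n=sys.argv[2] if len(sys.argv)>2 else "wrist"
z=np.load(f+".npz"); c=(z["K"],z["dist"],z["R"],z["t"]); img=cv2.imread(f"pics/{f}.png")
H=img.shape[0]
def show(k,lo,hi,roi,h,mn):
    for s,cc,_ in blobs(img,lo,hi,roi,mn): print(k,s,cc.round(1),ray(n,cc,h,c).round(4))
full=tuple(map(int,sys.argv[3].split(","))) if len(sys.argv)>3 else (100,100,500,300)
show("red",(0,120,120),(6,255,255),full,.049,6); show("red2",(174,120,120),(180,255,255),full,.049,6)
show("yel+",(20,150,200),(35,255,255),full,.076,30); show("yel",(20,120,60),(35,255,255),full,.076,30)
show("green",(45,120,60),(75,255,255),(0,80,200,250),.06,60)
E
python3 meas.py w1
python3 - <<'E'
import cv2
a=cv2.imread("pics/w1.png")[165:290,240:440]
cv2.imwrite("pics/c3.png",cv2.resize(a,None,fx=4,fy=4,interpolation=cv2.INTER_CUBIC))
E
```

```text
red 26 [357.1 201.8] [[0.5314 0.018  0.049 ]]
red 18 [350.7 268.2] [[0.5986 0.0435 0.049 ]]
red 9 [127.7 281.3] [[ 0.7111 -0.1703  0.049 ]]
red2 30 [127.3 281.9] [[ 0.7119 -0.1705  0.049 ]]
yel+ 268 [295.2 240.4] [[ 0.586  -0.0248  0.076 ]]
yel 427 [295.9 236.6] [[ 0.5822 -0.0256  0.076 ]]
yel 95 [384.5 238.4] [[0.5491 0.0527 0.076 ]]
green 356 [  5.9 110.5] [[ 0.5847 -0.3108  0.06  ]]
green 682 [147.4 162.2] [[ 0.5768 -0.1809  0.06  ]]
```

View pics/c3.png

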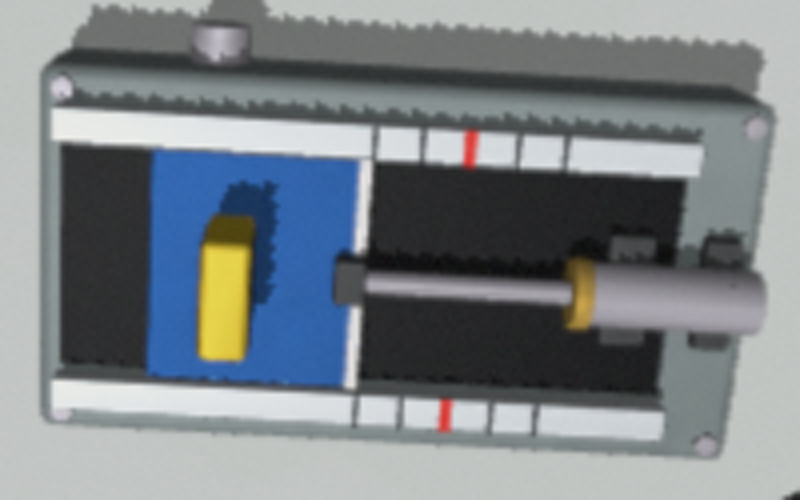

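>>> servo_tool(rows=[[[0.017,-0.048,0.005,0,0,0.05,0],[0.017,-0.048,0.005,0,0,0,0],[0.017,-0.048,0.005,0,0,0,0],[0.017,-0.048,0.005,0,0,0,0],[0.017,-0.048,0.005,0,0,0,0],[0.017,-0.048,0.005,0,0,0,0],[0,0,0,0,0,0,0],[0,0,0,0,0,0,0]]], grip_force=30)

```text
t: 3.2
position: [0.5732, -0.3271, 0.2102]
tcp_rot: [-0.179, 0.984, 0.002, -0.004]
force: [-0.5, -0.6, 0.1]
gripper_width: 0.118
```

```bash
python3 snap.py wrist w2; python3 - <<'E'
from m import *
z=np.load("w2.npz"); c=(z["K"],z["dist"],z["R"],z["t"]); img=cv2.imread("pics/w2.png")
for lo in (60,110,130,150):
  for s,cc,_ in blobs(img,(45,120,lo),(75,255,255),(0,0,640,420),60): print(lo,s,cc.round(1),ray("wrist",cc,.06,c).round(4))
E
```

```text
3.2 [ 0.57318153 -0.32709286  0.21017216] [-0.17861462  0.98390883  0.00193237 -0.00406192] [-0.53807776 -0.56980306  0.05265542] [-0.7   0.6   0.98 -0.    1.57 -2.63]
60 699 [317.9 241.6] [[ 0.5855 -0.3201  0.06  ]]
60 644 [454.9 281.4] [[ 0.5772 -0.1843  0.06  ]]
110 616 [317.9 242.1] [[ 0.586 -0.32   0.06 ]]
110 537 [456.  282.8] [[ 0.5782 -0.1825  0.06  ]]
130 592 [317.9 242.1] [[ 0.586  -0.3199  0.06  ]]
130 521 [456.1 283. ] [[ 0.5783 -0.1824  0.06  ]]
150 546 [317.8 242.3] [[ 0.5862 -0.32    0.06  ]]
150 432 [455.1 283.5] [[ 0.5791 -0.183   0.06  ]]
```

View pics/w2.png

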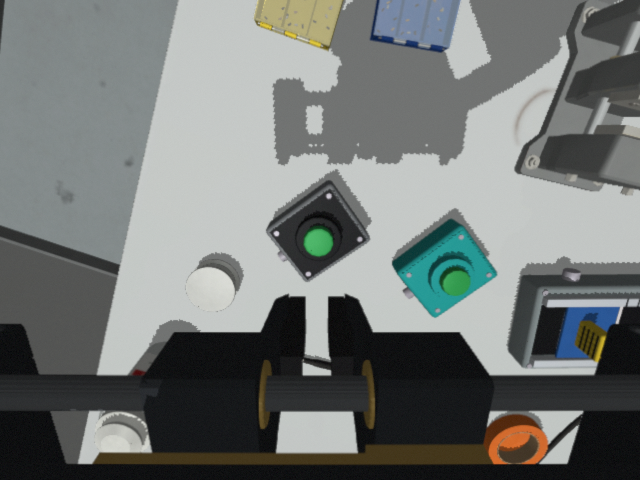

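The grey box's button is at (318,242) in the wrist view, which puts it at (0.586, -0.320) and agrees with the other two cameras. I'll move over it and lower to just above the button.

>>> servo_tool(rows=[[[-0.007,0.001,0.025,0,0,0,0],[-0.0075,0.001,0.03,0,0,0,0],[0,0,0.03,0,0,0,0],[0,0,0.025,0,0,0,0],[0,0,0,0,0,0,0]]])

```text
t: 3.88
position: [0.5875, -0.3123, 0.1004]
tcp_rot: [-0.181, 0.984, 0.001, -0.003]
force: [-0.3, 0.6, 0.4]
gripper_width: 0.009
```

```bash
python3 snap.py side s2; python3 - <<'E'
import cv2
a=cv2.imread("pics/s2.png")[200:340,280:480]
cv2.imwrite("pics/c4.png",cv2.resize(a,None,fx=4,fy=4,interpolation=cv2.INTER_CUBIC))
E
```

```text
3.875 [ 0.58749277 -0.31230128  0.10043441] [-1.80857474e-01  9.83505174e-01  6.69231176e-04 -2.77465868e-03] [-0.27051788  0.58959053  0.40463618] [-0.66  0.69  1.13 -0.    1.33 -2.6 ]
```

View pics/c4.png

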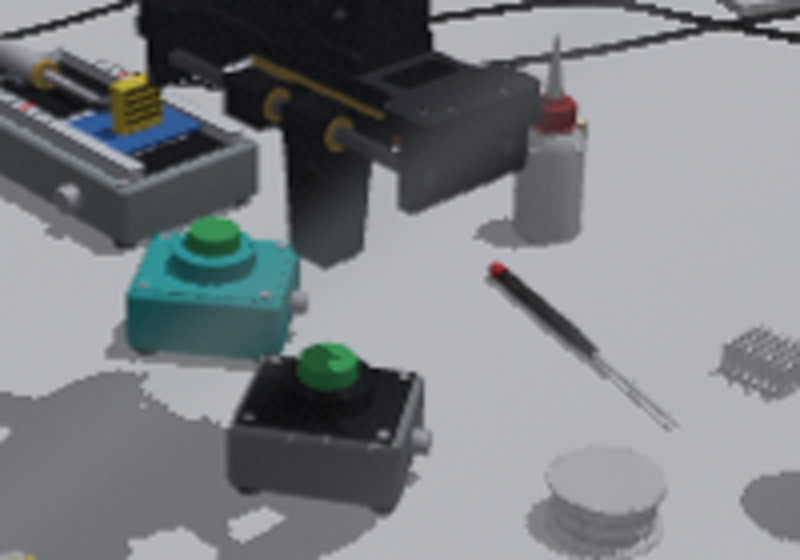

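The closed fingertips are above and slightly short of the grey button, so I'll correct sideways and then press in small steps.

>>> servo_tool(rows=[[[0.004,-0.0067,0,0,0,0,0],[0,0,0.01,0,0,0,0],[0,0,0,0,0,0,0]]])

```text
t: 4.3
position: [0.5876, -0.3211, 0.0947]
tcp_rot: [-0.181, 0.983, -0.002, -0.0]
force: [-0.9, 0.1, -0.1]
gripper_width: 0.005
```

>>> servo_tool(rows=[[[0.001,0.001,0.009,0,0,0,0],[0,0,0.004,0,0,0,0],[0,0,0.003,0,0,0,0],[0,0,0,0,0,0,0]]])

```text
t: 4.8
position: [0.5862, -0.3206, 0.0776]
tcp_rot: [-0.181, 0.983, -0.002, -0.0]
force: [0.6, -0.0, -0.3]
gripper_width: 0.006
```

```bash
python3 snap.py side s3; python3 - <<'E'
import cv2
a=cv2.imread("pics/s3.png")[220:340,300:440]
cv2.imwrite("pics/c5.png",cv2.resize(a,None,fx=5,fy=5,interpolation=cv2.INTER_CUBIC))
E
```

```text
4.8 [ 0.58623258 -0.32063665  0.0776205 ] [-1.80922389e-01  9.83494782e-01 -2.24926409e-03 -2.08823977e-04] [ 0.59057293 -0.04877464 -0.30241144] [-0.68  0.71  1.15 -0.    1.27 -2.61]
```

View pics/c5.png

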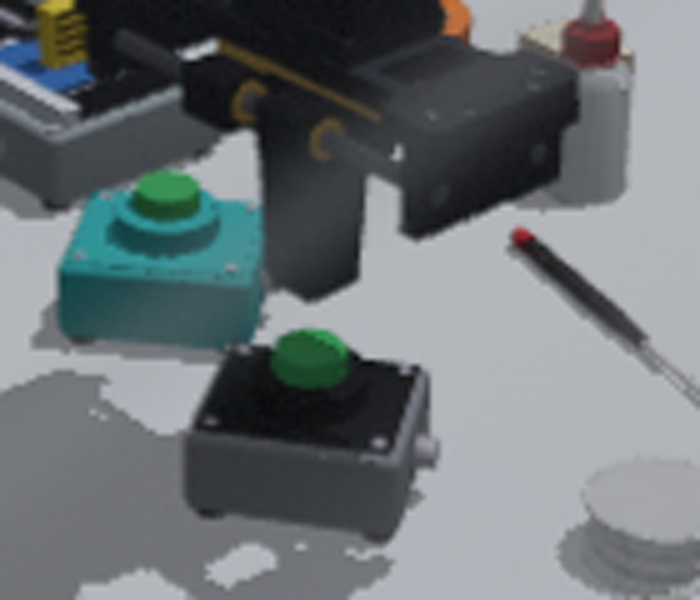

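The fingertip is at about (362,280) in the side view, still above and behind the button's upper face, which the state doesn't explain. I'll measure where it really is.

```bash
python3 snap.py scene sc3; python3 - <<'E'
from m import *
print(proj("side",[.5862,-.3206,.0556]),proj("scene",[.5862,-.3206,.0556]))
z=np.load("s3.npz"); c=(z["K"],z["dist"],z["R"],z["t"]); D=z["d"]
for u,v in ((362,279),(362,277),(362,270),(357,272),(368,272),(362,288),(362,293)):
    q=cv2.undistortPoints(np.array([[[u,v]]],float),c[0],c[1]).ravel(); print(u,v,D[v,u],(c[2].T@(np.r_[q,1]*D[v,u]-c[3])).round(4))
a=cv2.imread("pics/sc3.png")[130:270,280:460]
cv2.imwrite("pics/c6.png",cv2.resize(a,None,fx=4,fy=4,interpolation=cv2.INTER_CUBIC))
E
```

```text
4.85 [ 0.58630778 -0.32068064  0.07781046] [-1.80936666e-01  9.83491897e-01 -2.36664661e-03 -1.02509084e-04] [-0.79823217  0.6428281  -0.44543667] [-0.68  0.71  1.15 -0.    1.27 -2.61]
[[361.775692  290.9056476]] [[377.34503442 192.87576486]]
362 279 0.97603935 [ 0.5802 -0.3359  0.0901]
362 277 0.9700365 [ 0.5788 -0.3393  0.0963]
362 270 0.96883065 [ 0.5803 -0.3352  0.1079]
357 272 0.98534715 [ 0.5766 -0.3206  0.0969]
368 272 0.9787322 [ 0.5931 -0.3318  0.0996]
362 288 1.0079292 [ 0.5881 -0.3168  0.0592]
362 293 0.9932691 [ 0.582  -0.3323  0.0587]
```

View pics/c6.png

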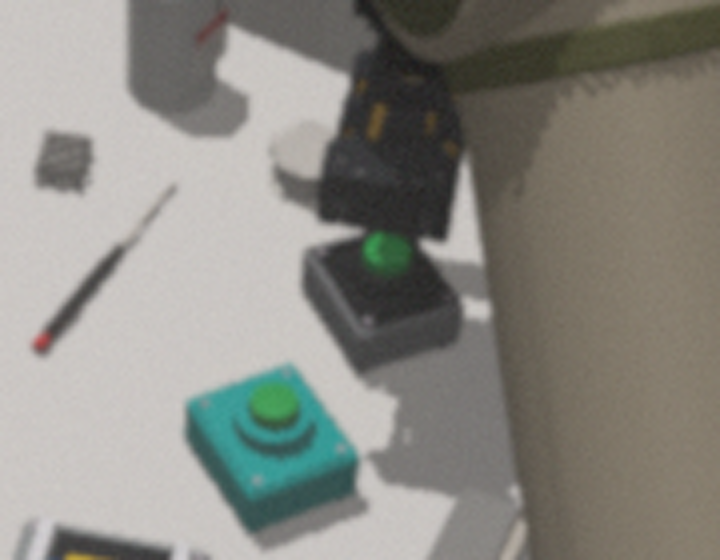

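```bash
python3 - <<'E'
from m import *
for f,pos,box in (("w1",np.array([.56099,-.01408,.24334]),(130,290,500,345)),("w2",np.array([.57318,-.32709,.21017]),(255,290,375,345)),("wrist0",np.array([.1618,.5254,.2309]),(130,290,500,345))):
    if f=="wrist0": continue
    z=np.load(f+".npz"); c=(z["K"],z["dist"],z["R"],z["t"]); D=z["d"]
    vv,uu=np.mgrid[box[1]:box[3],box[0]:box[2]]
    q=cv2.undistortPoints(np.stack([uu,vv],-1).reshape(-1,1,2).astype(float),c[0],c[1]).reshape(-1,2); dd=D[box[1]:box[3],box[0]:box[2]].reshape(-1,1)
    X=(np.c_[q,np.ones(len(q))]*dd-c[3])@c[2]-pos
    s=(dd.ravel()>0)&(X[:,2]>-.06)&(X[:,2]<.3)
    X=X[s]; print(f,s.sum(),X.min(0).round(4),np.percentile(X,[1,5,50],axis=0).round(4)); print("cam rel",(-c[2].T@c[3]-pos).round(4))
    print("bench z", np.percentile(((np.c_[q,np.ones(len(q))]*dd-c[3])@c[2])[:,2],[1,5,20]))
print(robot.read_state()["position"], cam("wrist")[3], (-cam("wrist")[2].T@cam("wrist")[3]))
E
```

```text
w1 5336 [-0.0341 -0.0597  0.0066] [[-0.0335 -0.0583  0.0085]
 [-0.0327 -0.0563  0.011 ]
 [ 0.0095 -0.0368  0.0295]]
cam rel [-0.0741 -0.0339  0.1548]
bench z [-4.79502502e-04  9.68607094e-05  7.93817250e-04]
w2 3935 [-0.0366 -0.0268  0.0073] [[-0.0359 -0.0258  0.0089]
 [-0.0263 -0.0225  0.0123]
 [-0.0096 -0.0047  0.0317]]
cam rel [-0.0757 -0.0295  0.1549]
bench z [-0.00024671  0.00030412  0.00113063]
[ 0.58637651 -0.32072356  0.07802023] [ 0.50842733 -0.40677062  0.10769965] [ 0.50931285 -0.34948698  0.23242025]
```

The depth images from both cameras put the real fingertips about 7 to 10 mm above the reported TCP, not 22 mm below it. I'll trust the measurement and go down in small steps, watching the force.

>>> servo_tool(rows=[[[0,0,0.008,0,0,0,0],[0,0,0.008,0,0,0,0],[0,0,0,0,0,0,0]]])

```text
t: 5.28
position: [0.5864, -0.3208, 0.0608]
tcp_rot: [-0.181, 0.983, -0.002, -0.0]
force: [-0.0, 0.1, -0.2]
gripper_width: 0.007
```

```bash
python3 snap.py side s4; python3 snap.py wrist w4; python3 - <<'E'
import cv2,numpy as np
a=cv2.imread("pics/s4.png")[230:330,310:430]
b=cv2.imread("pics/w4.png")
cv2.imwrite("pics/c7.png",np.hstack([cv2.resize(a,(480,400),interpolation=cv2.INTER_CUBIC),cv2.resize(b[200:440,180:400],(320,400))]))
E
```

```text
5.275 [ 0.58635266 -0.32075003  0.06080909] [-1.80954534e-01  9.83488422e-01 -2.44548104e-03 -1.46317421e-05] [-0.01747543  0.06264333 -0.15508926] [-0.68  0.73  1.17 -0.    1.24 -2.61]
5.325 [ 0.58649102 -0.3208536   0.06122151] [-1.80938859e-01  9.83490691e-01 -2.67545763e-03  1.80317906e-04] [ 0.06845042  0.65656551 -0.77325829] [-0.68  0.73  1.17 -0.    1.24 -2.61]
```

View pics/c7.png

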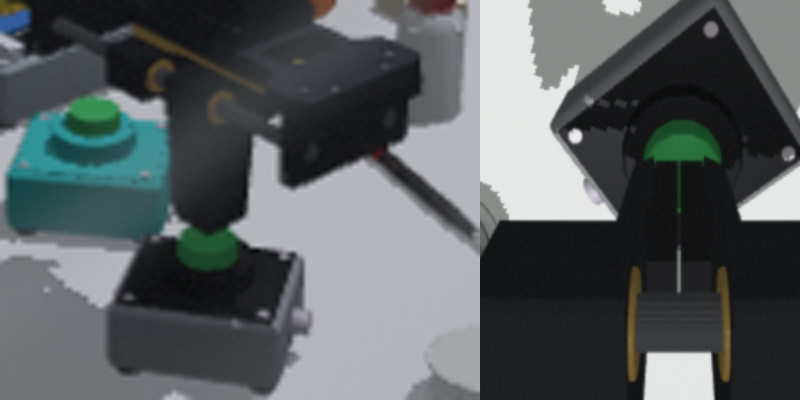

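The tips are now centred over the green button with no contact yet. I'll continue down in small steps.

>>> servo_tool(rows=[[[0,0,0.004,0,0,0,0],[0,0,0.004,0,0,0,0],[0,0,0,0,0,0,0]]])

```text
t: 5.75
position: [0.5868, -0.3211, 0.0534]
tcp_rot: [-0.181, 0.983, -0.003, 0.001]
force: [0.7, -0.3, 0.0]
gripper_width: 0.003
```

>>> servo_tool(rows=[[[0,0,0.003,0,0,0,0],[0,0,0,0,0,0,0]]])

```text
t: 6.0
position: [0.587, -0.3213, 0.0508]
tcp_rot: [-0.181, 0.983, -0.003, 0.001]
force: [-0.7, 0.5, 2.3]
gripper_width: 0.001
```

>>> servo_tool(rows=[[[0,0,0.003,0,0,0,0],[0,0,0,0,0,0,0]]])

```text
t: 6.25
position: [0.587, -0.3213, 0.0483]
tcp_rot: [-0.181, 0.983, -0.004, 0.001]
force: [-1.2, 1.0, 4.4]
gripper_width: 0.007
```

>>> servo_tool(rows=[[[0,0,0.002,0,0,0,0],[0,0,0,0,0,0,0]]])

```text
t: 6.5
position: [0.5871, -0.3213, 0.0471]
tcp_rot: [-0.181, 0.983, -0.004, 0.001]
force: [-1.6, 0.8, 5.0]
gripper_width: 0.003
```

>>> servo_tool(rows=[[[0,0,0.0015,0,0,0,0],[0,0,0,0,0,0,0]]])

```text
t: 6.75
position: [0.5871, -0.3213, 0.0473]
tcp_rot: [-0.181, 0.983, -0.004, 0.001]
force: [-2.3, 1.9, 4.8]
gripper_width: 0.007
```

>>> servo_tool(rows=[[[0,0,0.004,0,0,0,0],[0,0,0.004,0,0,0,0]]])

```text
t: 7.0
position: [0.5873, -0.3214, 0.0464]
tcp_rot: [-0.181, 0.983, -0.006, 0.002]
force: [-12.6, 8.6, 35.8]
gripper_width: 0.006
```

>>> servo_tool(rows=[[[0,0,0.006,0,0,0,0],[0,0,0.006,0,0,0,0]]])

```text
t: 7.25
position: [0.5874, -0.3215, 0.0462]
tcp_rot: [-0.182, 0.983, -0.009, 0.004]
force: [-18.1, 11.3, 45.8]
gripper_width: 0.009
```

Force rose steeply while z stayed put at 0.0462, so the button is on its stop. That peaked at about 46 N on the fingertips, harder than I intended. I'll release it by lifting straight up.

>>> servo_tool(rows=[[[0,0,-0.006,0,0,0,0],[0,0,-0.015,0,0,0,0],[0,0,-0.025,0,0,0,0],[0,0,-0.04,0,0,0,0],[0,0,-0.04,0,0,0,0],[0,0,-0.03,0,0,0,0]]])

```text
t: 8.0
position: [0.5851, -0.3186, 0.2057]
tcp_rot: [-0.182, 0.983, -0.007, 0.003]
force: [0.2, -0.7, 0.4]
gripper_width: 0.005
```

```bash
python3 snap.py side s5; python3 snap.py wrist w5; python3 - <<'E'
from m import *
a=cv2.imread("pics/s5.png")[200:340,280:480]
cv2.imwrite("pics/c8.png",cv2.resize(a,None,fx=4,fy=4,interpolation=cv2.INTER_CUBIC))
z=np.load("w5.npz"); c=(z["K"],z["dist"],z["R"],z["t"]); img=cv2.imread("pics/w5.png")
for s,cc,_ in blobs(img,(45,120,110),(75,255,255),(0,0,640,420),60):
    u,v=cc.astype(int); q=cv2.undistortPoints(cc.reshape(1,1,2),c[0],c[1]).ravel(); print(s,cc,(c[2].T@(np.r_[q,1]*z["d"][v,u]-c[3])).round(4))
E
```

```text
8.0 [ 0.58508127 -0.31861088  0.20571851] [-0.1818616   0.98329524 -0.00711237  0.00250053] [ 0.24285725 -0.73595149  0.36337767] [-0.67  0.6   0.99 -0.01  1.54 -2.61]
8.05 [ 0.58599005 -0.31928714  0.20995315] [-0.18187737  0.98326397 -0.00956687  0.00458839] [0.27900986 0.09646904 3.81608021] [-0.67  0.6   0.98 -0.01  1.54 -2.61]
643 [319.08398134 224.41835148] [ 0.5857 -0.32    0.061 ]
579 [460.2417962  268.49050086] [ 0.5777 -0.1833  0.0614]
```

View pics/c8.png

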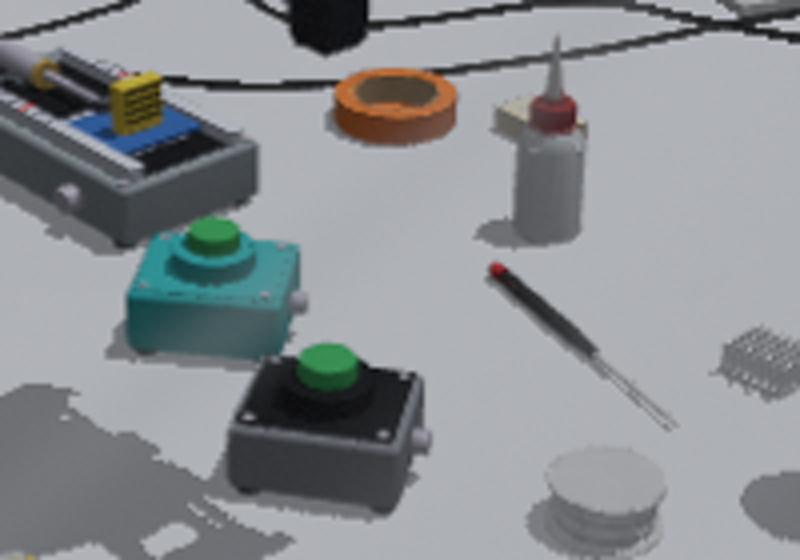

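The button is back up (top at z = 0.061) and the shutter is still closed. Next I'll work out the move to above the handle.

```bash
cat > go.py <<'E'
import sys
from m import *
from scipy.spatial.transform import Rotation as Ro
yaw=np.radians(21.); d=np.array([-np.sin(yaw),np.cos(yaw),0]); z=np.array([0,0,-1.]); Rt=np.c_[np.cross(d,z),d,z]
s=robot.read_state(); R=Ro.from_quat(s["tcp_rot"]).as_matrix(); tgt=np.array(list(map(float,sys.argv[1:4])))
D=tgt-s["position"]; print("t",s["t"],"pos",s["position"].round(4),"force",s["force"].round(1),"grip",s["gripper_width"])
print("tool shift",(R.T@D).round(4),"rotvec",Ro.from_matrix(R.T@Rt).as_rotvec().round(4)," slide-dir off",(d@D).round(4))
E
python3 go.py .586 -.0246 .15
```

```text
t 8.1 pos [ 0.5859 -0.3192  0.2076] force [ 0.4 -0.1 -0. ] grip 0.003950293920794092
tool shift [-0.1052  0.2762  0.0527] rotvec [-0.0197  0.0051 -0.0006]  slide-dir off 0.275
```

>>> servo_tool(rows=[[[-0.0175,0.046,0,-0.02,0.005,0,40],[-0.0175,0.046,0,0,0,0,40],[-0.0175,0.046,0,0,0,0,40],[-0.0175,0.046,0,0,0,0,40],[-0.0175,0.046,0,0,0,0,40],[-0.0175,0.046,0,0,0,0,40],[0,0,0,0,0,0,40],[0,0,0,0,0,0,40]]])

```text
t: 9.1
position: [0.5829, -0.0156, 0.196]
tcp_rot: [-0.181, 0.983, 0.005, -0.006]
force: [0.1, -0.7, 0.6]
gripper_width: 0.396
```

```bash
python3 go.py .586 -.0246 .12; python3 snap.py wrist w6; python3 meas.py w6 wrist 200,150,500,420
```

```text
t 9.1 pos [ 0.5829 -0.0156  0.196 ] force [ 0.1 -0.7  0.6] grip 0.3955873669954495
tool shift [-0.0005 -0.0104  0.0759] rotvec [ 0.0113 -0.011  -0.0028]  slide-dir off -0.0095
9.1 [ 0.58291965 -0.01558278  0.19598421] [-0.18083216  0.98348221  0.0045738  -0.00644686] [ 0.14052373 -0.7040979   0.56762571] [-0.23  0.47  1.25  0.    1.43 -2.17]
red 32 [372.  187.2] [[0.5313 0.0179 0.049 ]]
red 24 [368.5 265.4] [[0.5986 0.0437 0.049 ]]
yel+ 426 [303. 236.] [[ 0.5857 -0.0248  0.076 ]]
yel 575 [303.4 232.1] [[ 0.5825 -0.0256  0.076 ]]
yel 148 [406.4 227.9] [[0.5497 0.0516 0.076 ]]
yel 635 [209.  390.4] [[ 0.76   -0.0558  0.076 ]]
yel 636 [423.8 390.4] [[0.6894 0.1361 0.076 ]]
green 1010 [125.3 154.9] [[ 0.5766 -0.1802  0.06  ]]
```

View pics/w6.png

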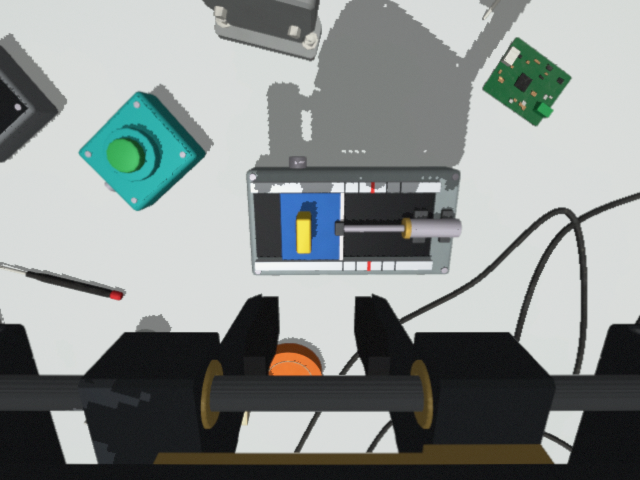

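>>> servo_tool(rows=[[[-0.0005,-0.01,0.02,0.011,-0.011,-0.003,27],[0,0,0.03,0,0,0,27],[0,0,0.03,0,0,0,27],[0,0,0.02,0,0,0,27],[0,0,0,0,0,0,27]]])

```text
t: 9.78
position: [0.587, -0.0321, 0.0915]
tcp_rot: [-0.178, 0.984, -0.0, -0.0]
force: [-0.5, -0.2, 0.8]
gripper_width: 0.269
```

```bash
python3 go.py .5857 -.0247 .046; python3 snap.py wrist w7; python3 snap.py side s7;python3 - <<'E'
from m import *
a=cv2.imread("pics/s7.png")[180:280,260:360]
b=cv2.imread("pics/w7.png")
cv2.imwrite("pics/c9.png",np.hstack([cv2.resize(a,(400,400),interpolation=cv2.INTER_CUBIC),cv2.resize(b[120:420,170:470],(400,400))]))
E
```

```text
t 9.775 pos [ 0.587  -0.0321  0.0915] force [-0.5 -0.2  0.8] grip 0.268808539225024
tool shift [-0.0014  0.0074  0.0455] rotvec [-0.     -0.0004 -0.0091]  slide-dir off 0.0074
9.775 [ 0.58703079 -0.03214747  0.09151166] [-1.77771096e-01  9.84071849e-01 -4.97757297e-05 -1.78024326e-04] [-0.51775461 -0.2004486   0.77538461] [-0.26  0.58  1.39 -0.    1.17 -2.18]
9.825 [ 0.5875443  -0.03224738  0.09248824] [-1.77792563e-01  9.84067658e-01 -4.79635210e-04  6.47911524e-04] [ 0.01625253 -0.32735238  0.31833913] [-0.26  0.58  1.39 -0.    1.17 -2.18]
```

View pics/c9.png

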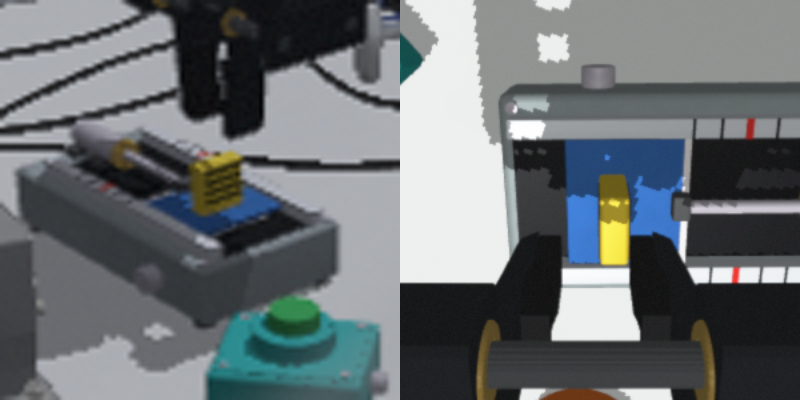

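>>> servo_tool(rows=[[[-0.0015,0.006,0,0,0,-0.009,27],[0,0,0,0,0,0,27],[0,0,0,0,0,0,27]]])

```text
t: 10.25
position: [0.5881, -0.0259, 0.0955]
tcp_rot: [-0.183, 0.983, -0.002, 0.003]
force: [-0.3, -0.3, -0.5]
gripper_width: 0.27
```

```bash
python3 go.py .5857 -.0247 .046; python3 snap.py wrist w8; python3 - <<'E'
from m import *
b=cv2.imread("pics/w8.png")
cv2.imwrite("pics/c10.png",cv2.resize(b[120:420,170:470],(600,600)))
E
```

```text
t 10.25 pos [ 0.5881 -0.0259  0.0955] force [-0.3 -0.3 -0.5] grip 0.26979060069672
tool shift [0.0021 0.0022 0.0495] rotvec [-0.0043  0.0057  0.0009]  slide-dir off 0.002
10.25 [ 0.58810716 -0.02589876  0.09554826] [-0.18265649  0.98317027 -0.00161821  0.0031955 ] [-0.25563955 -0.31880267 -0.53494287] [-0.24  0.57  1.39 -0.    1.17 -2.18]
```

View pics/c10.png

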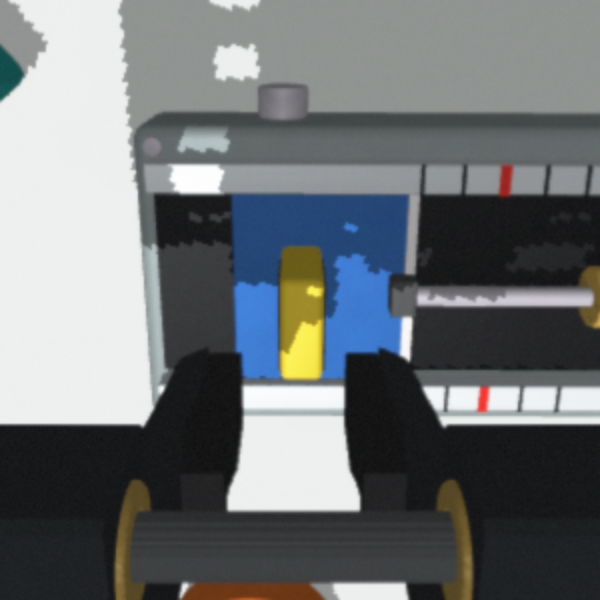

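The handle at crop column 302 lies between the fingers, whose gap is centred at about column 294. I'll shift +2 mm and descend.

>>> servo_tool(rows=[[[0.002,0.002,0.012,-0.004,0.005,0,27],[0,0,0.015,0,0,0,27],[0,0,0.012,0,0,0,27],[0,0,0.005,0,0,0,27],[0,0,0,0,0,0,27]]])

```text
t: 10.92
position: [0.5849, -0.0246, 0.0474]
tcp_rot: [-0.183, 0.983, 0.0, -0.001]
force: [-0.2, -0.2, 0.1]
gripper_width: 0.27
```

```bash
python3 go.py .5857 -.0247 .046; python3 snap.py side s9; python3 snap.py wrist w9; python3 - <<'E'
from m import *
a=cv2.imread("pics/s9.png")[180:280,260:360]
b=cv2.imread("pics/w9.png")
cv2.imwrite("pics/c11.png",np.hstack([cv2.resize(a,(400,400),interpolation=cv2.INTER_CUBIC),cv2.resize(b[120:420,170:470],(400,400))]))
E
```

```text
t 10.925 pos [ 0.5849 -0.0246  0.0474] force [-0.2 -0.2  0.1] grip 0.2702114926786921
tool shift [-0.0007 -0.0004  0.0014] rotvec [ 0.0012 -0.0013  0.0007]  slide-dir off -0.0004
10.925 [ 0.58489325 -0.02458887  0.04737132] [-1.82591124e-01  9.83188540e-01  4.49063603e-04 -7.57851208e-04] [-0.24043122 -0.18683107  0.08997507] [-0.24  0.63  1.44  0.    1.07 -2.18]
10.975 [ 0.58501638 -0.02459629  0.04766   ] [-1.82638978e-01  9.83179829e-01  3.57309615e-04 -5.47988641e-04] [ 0.32133645 -0.57298771  0.33130614] [-0.24  0.63  1.44  0.    1.07 -2.18]
```

View pics/c11.png

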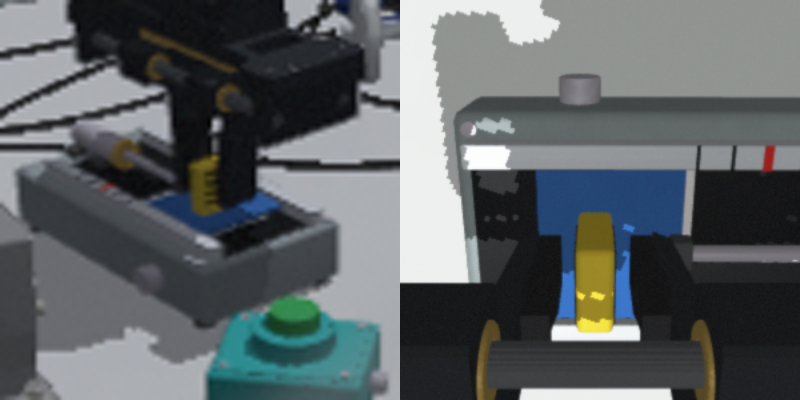

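The fingers straddle the handle, clear of the plate and the knob. Now I'll grip.

>>> servo_tool(rows=[[[0,0,0,0,0,0,0],[0,0,0,0,0,0,0],[0,0,0,0,0,0,0],[0,0,0,0,0,0,0]]], grip_force=35)

```text
t: 11.52
position: [0.5854, -0.0247, 0.0485]
tcp_rot: [-0.183, 0.983, 0.0, 0.0]
force: [0.6, -0.5, -1.5]
gripper_width: 0.133
```

The gripper holds at 11.7 mm, which matches the 12 mm handle. Now I'll slide it open in small steps.

>>> servo_tool(rows=[[[0,0.005,0,0,0,0,0],[0,0.005,0,0,0,0,0],[0,0.005,0,0,0,0,0]]])

```text
t: 11.9
position: [0.5804, -0.0115, 0.0486]
tcp_rot: [-0.182, 0.983, -0.001, 0.001]
force: [1.9, -5.0, -2.3]
gripper_width: 0.135
```

```bash
python3 go.py .5771 -.0023 .048; python3 snap.py wrist w10; python3 meas.py w10 wrist 170,120,600,420;  python3 - <<'E'
from m import *
b=cv2.imread("pics/w10.png")
cv2.imwrite("pics/c12.png",cv2.resize(b[120:420,220:520],(600,600)))
E
```

```text
t 11.9 pos [ 0.5804 -0.0115  0.0486] force [ 1.9 -5.  -2.3] grip 0.1350077510731598
tool shift [-0.0002  0.0098  0.0006] rotvec [-0.003   0.0011  0.0001]  slide-dir off 0.0098
11.9 [ 0.58040287 -0.01148025  0.04858079] [-1.82275190e-01  9.83246227e-01 -1.38168033e-03  8.38281204e-04] [ 1.86343923 -5.03223536 -2.28956189] [-0.22  0.62  1.46 -0.    1.06 -2.16]
red 126 [415.3 236.8] [[0.5312 0.0181 0.049 ]]
yel+ 133 [321.  361.9] [[ 0.5913 -0.0052  0.076 ]]
yel 2467 [316.2 322.7] [[ 0.5742 -0.014   0.076 ]]
yel 701 [475.  308.6] [[0.545  0.0438 0.076 ]]
yel 442 [260.3 390.3] [[ 0.6149 -0.0249  0.076 ]]
yel 437 [372.4 390.1] [[0.597  0.0213 0.076 ]]
```

View pics/c12.png

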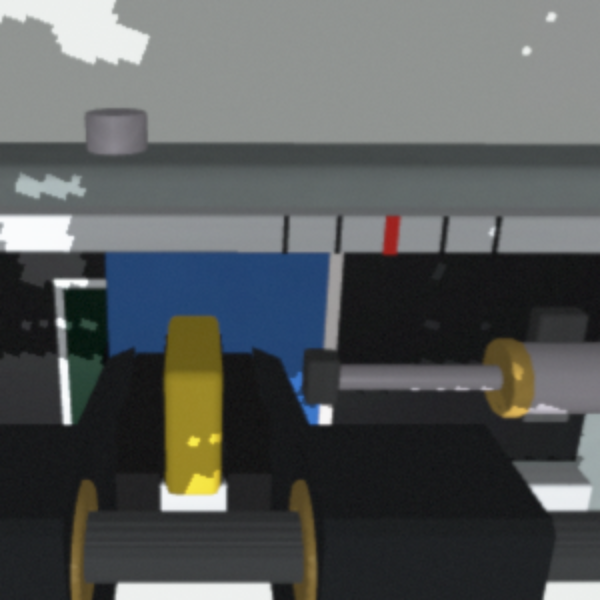

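The white line is at the mark before red, about 14 mm open. About 10 mm remains.

>>> servo_tool(rows=[[[0,0.005,0,-0.003,0,0,0],[0,0.004,0,0,0,0,0],[0,0.002,0,0,0,0,0]]])

```text
t: 12.32
position: [0.5766, -0.0016, 0.0486]
tcp_rot: [-0.183, 0.983, -0.001, 0.001]
force: [2.6, -7.2, -3.5]
gripper_width: 0.133
```

```bash
cat > line.py <<'E'
import sys
from m import *
f=sys.argv[1]
z=np.load(f+".npz"); c=(z["K"],z["dist"],z["R"],z["t"]); img=cv2.imread(f"pics/{f}.png")
reds=[(s,cc) for lo,hi in (((0,120,100),(6,255,255)),((174,120,100),(180,255,255))) for s,cc,_ in blobs(img,lo,hi,(170,120,640,300),20)]
yaw=np.radians(21.); d=np.array([-np.sin(yaw),np.cos(yaw),0])
s,rc=max(reds,key=lambda q:q[0]); red=ray("wrist",rc,.049,c)[0]; print("red",rc.round(1),red.round(4))
# white line: scan rows just below the rail on the shutter's blue plate: right end of blue -> pale band
for dv in (16,19,22,25):
    v=int(rc[1]+dv); hsv=cv2.cvtColor(img[v:v+1],cv2.COLOR_BGR2HSV)[0]; bl=np.where((hsv[:,0]>100)&(hsv[:,0]<130)&(hsv[:,1]>120))[0]
    if len(bl)==0: continue
    e=bl.max(); g=img[v,e:e+16].astype(int).max(1); w=np.where((hsv[e+1:e+16,1]<70)&(hsv[e+1:e+16,2]>90))[0]+e+1
    if len(w)==0: print(v,e,g); continue
    P=ray("wrist",[(w.min()-.5,v),(w.max()+.5,v)],.046,c); print(v,e,w.min(),w.max(),"band edges rel red (mm)",((P-red)@d*1e3).round(1),"width",round(np.linalg.norm(P[1]-P[0])*1e3,1))
E
python3 go.py .5771 -.0023 .048; python3 snap.py wrist w11; python3 line.py w11; python3 line.py w10;  python3 - <<'E'
from m import *
b=cv2.imread("pics/w11.png")
cv2.imwrite("pics/c13.png",cv2.resize(b[120:420,220:520],(600,600)))
E
```

```text
t 12.325 pos [ 0.5766 -0.0016  0.0486] force [ 2.6 -7.2 -3.5] grip 0.1333706255140893
tool shift [-0.0002 -0.0008  0.0006] rotvec [-0.0029  0.0014  0.0007]  slide-dir off -0.0008
12.325 [ 0.57663692 -0.00157928  0.04859513] [-1.82592511e-01  9.83187343e-01 -1.32216593e-03  9.35888525e-04] [ 2.57373261 -7.16932966 -3.517936  ] [-0.21  0.61  1.47 -0.    1.05 -2.14]
red [391.9 237.1] [0.5313 0.018  0.049 ]
253 383 384 390 band edges rel red (mm) [-2.8  0.5] width 3.3
256 383 384 390 band edges rel red (mm) [-2.7  0.6] width 3.3
259 383 384 390 band edges rel red (mm) [-2.6  0.7] width 3.3
262 382 384 390 band edges rel red (mm) [-2.5  0.8] width 3.4
red [415.2 237. ] [0.5312 0.0181 0.049 ]
252 383 385 391 band edges rel red (mm) [-13.   -9.7] width 3.3
255 383 384 390 band edges rel red (mm) [-13.4 -10.1] width 3.3
258 383 384 390 band edges rel red (mm) [-13.3 -10. ] width 3.3
261 382 384 390 band edges rel red (mm) [-13.2  -9.9] width 3.3
```

View pics/c13.png

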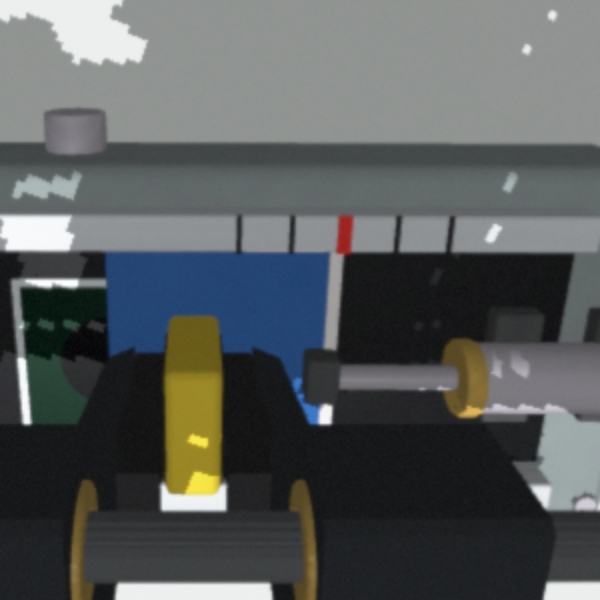

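```bash
for f in w1 w6 w7 w8 w9; do echo $f; python3 line.py $f; done; python3 snap.py side s12; python3 snap.py scene sc12; python3 go.py .5771 -.0023 .048; python3 - <<'E'
from m import *
a=cv2.imread("pics/s12.png")[190:260,250:350]; b=cv2.imread("pics/sc12.png")[250:360,250:350]
cv2.imwrite("pics/c14.png",np.hstack([cv2.resize(a,(400,400),interpolation=cv2.INTER_CUBIC),cv2.resize(b,(400,400),interpolation=cv2.INTER_CUBIC)]))
E
```

```text
w1
red [357.1 201.8] [0.5314 0.018  0.049 ]
217 328 329 332 band edges rel red (mm) [-27.5 -23.4] width 4.1
220 327 329 332 band edges rel red (mm) [-27.3 -23.2] width 4.1
223 327 329 331 band edges rel red (mm) [-27.1 -24. ] width 3.1
226 327 329 331 band edges rel red (mm) [-26.9 -23.8] width 3.1
w6
red [372.1 187.5] [0.5316 0.018  0.049 ]
203 339 340 344 band edges rel red (mm) [-27.6 -23.2] width 4.4
206 339 340 343 band edges rel red (mm) [-27.6 -24. ] width 3.5
209 339 340 343 band edges rel red (mm) [-27.5 -24. ] width 3.5
212 339 340 344 band edges rel red (mm) [-27.5 -23. ] width 4.4
w7
red [432.3 216. ] [0.5312 0.0182 0.049 ]
232 382 383 388 band edges rel red (mm) [-27.6 -24.1] width 3.6
235 382 383 388 band edges rel red (mm) [-27.6 -24. ] width 3.6
238 381 383 388 band edges rel red (mm) [-27.5 -23.9] width 3.6
241 381 383 387 band edges rel red (mm) [-27.4 -24.4] width 3.0
w8
red [422.4 210.1] [0.5314 0.0182 0.049 ]
226 372 374 379 band edges rel red (mm) [-27.5 -23.9] width 3.6
229 372 374 378 band edges rel red (mm) [-27.4 -24.4] width 3.0
232 372 374 378 band edges r
[... 253 characters left out ...]
6 -24.2] width 3.3
260 382 384 390 band edges rel red (mm) [-27.5 -24.1] width 3.3
263 382 384 390 band edges rel red (mm) [-27.4 -24. ] width 3.3
12.375 [ 0.57656081 -0.00143138  0.04857261] [-1.82605505e-01  9.83185033e-01 -1.26945588e-03  8.99705328e-04] [ 2.50804214 -6.59036175 -3.18643026] [-0.21  0.61  1.47 -0.    1.05 -2.14]
12.425 [ 0.57659406 -0.00151004  0.04856981] [-1.82597636e-01  9.83186578e-01 -1.21783886e-03  8.78728200e-04] [ 1.77416971 -6.15034762 -3.71135831] [-0.21  0.61  1.47 -0.    1.05 -2.14]
t 12.475 pos [ 0.5766 -0.0016  0.0486] force [ 2.5 -7.3 -4.4] grip 0.12987974473081923
tool shift [-0.0002 -0.0009  0.0006] rotvec [-0.0027  0.0013  0.0007]  slide-dir off -0.0009
```

View pics/c14.png

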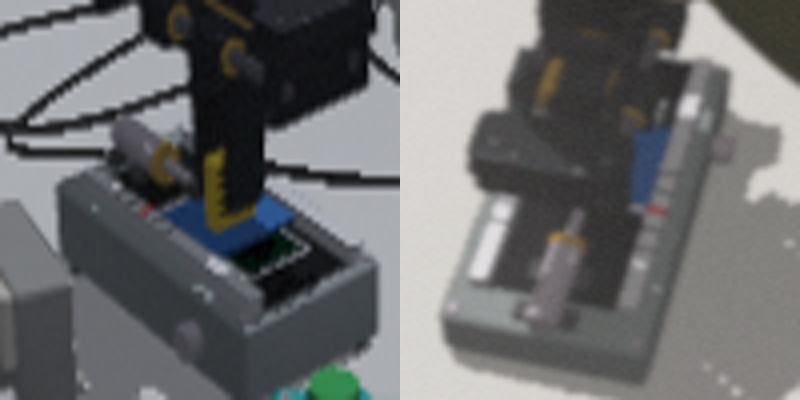

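The leading edge read -24.1 mm from red when closed and reads +0.6 mm now, so the shutter is about 24.7 mm open. TCP travel also gives 24.7 mm. Before handing in I'll check that the hold is steady and the bystanders are where they were.

```bash
python3 - <<'E'
from m import *
for i in range(12): p,_=robot.capture("side")
cv2.imwrite("pics/s13.png",p)
s=robot.read_state(); print(s["t"],s["position"],s["force"],s["gripper_width"])
E
python3 snap.py wrist w13; python3 line.py w13
python3 - <<'E'
from m import *
o=cv2.imread("pics/side0.png");n=cv2.imread("pics/s13.png");o2=cv2.imread("pics/scene0.png");n2=cv2.imread("pics/sc12.png")
def c(a,lo,hi,roi): return max(blobs(a,lo,hi,roi),key=lambda q:q[0])[:2]
print("tape",c(o,(8,150,80),(16,255,255),(340,200,420,250)),c(n,(8,150,80),(16,255,255),(340,200,420,250)))
print("cap",c(o,(172,80,50),(180,255,255),(400,215,440,245)),c(n,(172,80,50),(180,255,255),(400,215,440,245)))
print("pcb",c(o2,(50,80,40),(85,255,255),(310,370,375,430)),c(n2,(50,80,40),(85,255,255),(310,370,375,430)))
E
```

```text
13.075 [ 0.57666787 -0.00165901  0.04858663] [ 2.49794379 -6.27081424 -3.31323289] 0.13402605702824108
13.075 [ 0.57666787 -0.00165901  0.04858663] [-1.82485528e-01  9.83207367e-01 -1.20531302e-03  9.23137771e-04] [ 2.49794379 -6.27081424 -3.31323289] [-0.21  0.61  1.47 -0.    1.05 -2.14]
red [392.1 237. ] [0.5313 0.018  0.049 ]
253 383 384 390 band edges rel red (mm) [-2.9  0.4] width 3.3
256 383 384 390 band edges rel red (mm) [-2.8  0.5] width 3.3
259 383 384 390 band edges rel red (mm) [-2.7  0.6] width 3.3
262 382 384 390 band edges rel red (mm) [-2.6  0.7] width 3.4
tape (221, array([375.95927602, 225.80542986])) (231, array([375.66666667, 225.94805195]))
cap (59, array([419.59322034, 228.22033898])) (59, array([419.6779661 , 228.23728814]))
pcb (198, array([336.83333333, 405.76767677])) (461, array([342.0845987 , 400.55965293]))
```

View pics/s13.png

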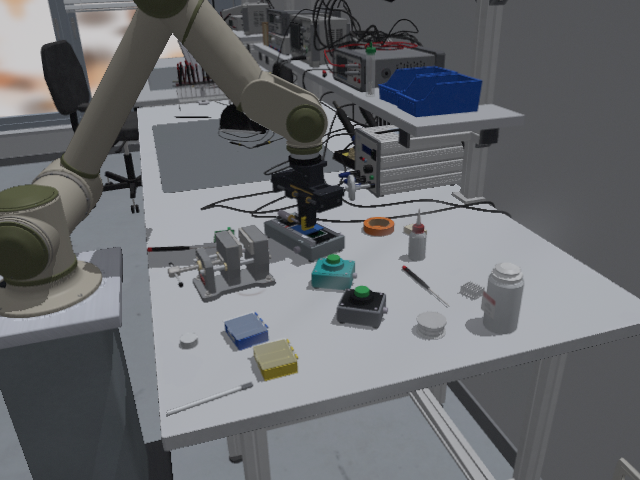

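The hold is steady. Over 0.6 s the edge stayed at about +0.5 mm from red with the grip at 11.8 mm, and in the side view everything stands where it did. The pcb blob differs in area (198 vs 461 px), most likely the mask splitting differently; the arm never came near it. Handing in.

```bash
python3 -c "
from plant import robot
print(robot.sign_off()); s=robot.read_state(); print(s['t'],s['position'],s['gripper_width'])"
```

```text
the job is handed in; nothing more can be done
None
the job is handed in; nothing more can be done
```

I pressed the grey box's green button down to its stop and let it come back up while the shutter was still closed. Then I gripped the yellow handle, slid the shutter open to about half travel, and handed the job in at about 13.1 s while holding it there.

**Last checks:**
- **Shutter:** it is about 24.6 mm open against the wanted 24 mm. The leading edge was about 0.5 mm past the red mark and steady for 0.6 s, and no reading went above about 24.7 mm.
- **Grip:** the jaws sat at 11.8 mm on the 12 mm handle, and the side load of about 7 N fits the spring.
- **Button:** its top measured 61 mm after release, so it is back up.
- **Bystanders:** the tape roll and flux bottle measured unmoved. I judged the solder reel only by eye in the side view.

**What disagreed or went less well:**
- **Fingertip height:** the real fingertips were about 8 mm above the reported TCP, not `tip_reach` (22 mm) below it. The depth images and the button's stop agreed on this, so I used the measured value.
- **Press force:** the press peaked at about 46 N (z component) through the fingertips, more than I intended. That is under the 120 N wrist limit. The 40 N limit is worded for the arm and gripper body, and only the fingertips touched the button.
- **Circuit board:** its colour blob differed between pictures (198 px against 461 px, centre about 7 px off). I put this down to the colour mask and did not check further; the arm never came near it.

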